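# Offer a coffee pod: unlock the dispenser and hold its spring slide at the pointer

### The job

Free the pod dispenser at the coffee station by swinging its red locking lever fully over, until it lies in line with the slide, then pull the spring-return slide out by its black handle until the white line on it stands at the yellow pointer. Keep holding it there, with the pod still in its pocket, so that a colleague can take the pod: the program finishes while the gripper is still holding the slide at the pointer, because the slide springs back if it is let go. Leave the cups, jar, tin, bowl and spare pods where they stand.

Things in the scene. Friction and masses are not known exactly. Their poses are not given: they have to be found in the camera images.
- dispenser: the fixed pod dispenser: grey base 30 mm high, housing 77 mm high and 90 mm wide (front 40 mm towards -x), on it a clear round magazine 66 mm across, top 151 mm up. Origin on the counter under the magazine's centre. -x is the way the slide pulls out, +y the pointer's side, -y the lever's. Base reaches 60 mm to +x, 100 to -y, 65 to +y; a 95 mm wide runner reaches 180 to -x. Place and yaw vary.
- lever (a joint): red cam lever locking the slide, on a vertical axis, clockwise from above as it grows: 0 = locked (arm along the dispenser's -y, across the slide; starts up to 0.12 rad over), 1.57 = stop, free (arm along -x, in line with the slide). Fully over: past 1.3. Stays where left (friction 0.08 N m, 1.6 N at the peg). Below about 1 rad it blocks the slide after a few mm.
- lever_peg (a point): centre of the top of the lever's upright round red peg: 16 mm diameter, 40 mm of it standing free above the flat red arm (arm top 78 mm above the counter, peg top 118 mm); it can be pinched or pushed. It moves on a 50 mm radius about lever_pivot.
- lever_pivot (a point): point on the lever's vertical turning axis, at the height of the arm's top (78 mm), 75 mm towards -y of the dispenser's origin; fixed to the dispenser
- slide (a joint): travel of the spring-return slide along the dispenser's -x: 0 = home, 0.115 m = its stop. The spring pulls it home with 4.2 N at 0, rising by 0.7 N per 10 mm (about 10 N at the pointer); friction about 0.6 N. It does not stay out by itself.
- slide_handle (a point): centre of the top of the slide's black upright handle, a block 22 mm thick along the pull, 40 mm across it, 60 mm tall (50 to 110 mm above the counter; 50 mm is the slide's flat aluminium top). At home it stands 110 mm towards -x of the dispenser's origin, its back 59 mm clear of the housing; can be taken from above either way
- slide_line (a point): end of the white line (3 mm wide) on a black band across the slide's top, on the pointer's side, 50 mm above the counter; 60 mm behind the handle's centre; moves with the slide
- pointer_tip (a point): tip of the yellow pointer on the aluminium rail beside the slide (12 mm wide along the rail, top 59 mm above the counter). The slide is at the mark when slide_line meets this point along the dispenser's x, the line within the pointer's 12 mm width: 62 to 88 mm of slide travel, different each time. The pointer stays where it is set.
- slide_pocket (a point): centre of the floor of the slide's round pocket (52 mm inside, walls 20 mm high, floor 36 mm above the counter), 110 mm behind the handle's centre; under the magazine when the slide is home
- pod: the orange coffee pod lying loose, upright in the slide's pocket: 44 mm diameter rim, 26 mm high, 15 g; origin at the centre of its underside; hidden in the housing at the start, carried out by the slide
- spare_pod_a: green coffee pod, 44 mm diameter, 26 mm high, stands loose on the counter beside the pod dispenser; origin at the centre of its underside; to be left alone
- spare_pod_b: copper-coloured coffee pod, 44 mm diameter, 26 mm high, stands loose on the counter beside the pod dispenser; origin at the centre of its underside; to be left alone
- sugar_jar: glass sugar jar, 64 mm diameter, 100 mm high, stands loose on the counter beside the pod dispenser; origin at the centre of its underside; to be left alone
- mug: white mug, 80 mm diameter, 95 mm high, stands loose on the counter beside the pod dispenser; origin at the centre of its underside; to be left alone
- tin: steel coffee tin, 90 mm diameter, 130 mm high, stands loose on the counter; origin at the centre of its underside; to be left alone
- cup_stack: stack of four paper cups, 82 mm diameter, 140 mm high, stands loose on the counter; origin at the centre of its underside; to be left alone
- bowl: blue bowl, 120 mm diameter, 50 mm high, stands loose on the counter; origin at the centre of its underside; to be left alone

How it is judged:
By the outcome, as a careful person would: the job done as asked, in the order asked, and still so for the second after the job is handed in, while the arm keeps its last pose, push and grip.
It also fails if it takes over 48 s, if anything falls off the work surface, if the arm or the gripper's body presses on something with over 40 N, if the wrist force passes 120 N, or if a joint passes its speed limit or range.

### The arm

A 7-joint arm with a two-finger parallel gripper is mounted at the origin on the work surface. World frame = base frame: x ahead of the robot, y to its left, z up, the work surface at z = 0. Lengths are in m, angles in rad, forces in N, time in s.
With the tool pointing down it reaches from about 0.4 to 0.85 m from the base axis. Payload 6.9 kg.
Tool frame: the origin (TCP) lies midway between the tips of the shut fingers; the grasp point (between the pads) lies behind it (ctrl.pinch_z is the z of the grasp point in the tool frame, in m); z points along the fingers, y is the direction in which the jaws open and shut (so a half turn about z gives the same grasp; the last joint's range is limited). The gripper opens to 85 mm and grips with 20 to 120 N. Pads are 22 mm wide; open, the fingers measure 114 mm over their backs; the gripper's body (76 mm by 85 mm) begins 54 mm behind the grasp point. The pads swing forward as they close: fully open they stand 13 mm farther back than shut.
Start: joints at [1.341, 0.507, -0.238, 1.5, 0.126, 1.149, -0.155], TCP at [0.205, -0.59, 0.195] pointing down, gripper open.
Joint ranges: [-3.08, 3.08], [-0.24, 2.05], [-1.43, 1.35], [0, 2.5], [-1.52, 4.66], [0.17, 1.96], [-2.89, 2.89]. Speed limits (rad/s): [2.39, 2.39, 3.14, 3.14, 3.14, 3.14, 3.14].

### API

Orientations are given as a unit quaternion [w, x, y, z].
In Python, from station import ctrl, get_state, vision, ticket, models gives the robot as it stands. Calls block until the motion is done:
- ctrl.movep(position, orientation): joint-space move of the TCP to a pose.
- ctrl.movel(position, frame=None, max_speed=0.15): straight line of the TCP; frame=None keeps the orientation; max_speed is the mean speed in m/s.
- ctrl.set_joints(angles): joint-space move.
- ctrl.ungrasp() and ctrl.close_gripper(force=None): open the fingers fully, or close them until they stop; force is the grip in N (None keeps the last).
- ctrl.pause(seconds).
- ctrl.ik(position, orientation): joint angles nearest the present ones, or None.
- get_state(): the state.
- vision.grab_frame(name): name is "scene" or "top" or "wrist"; returns (picture, depth): 384x512x3 uint8, blue, green, red; 384x512 float32, m along the optical axis (not along the pixel's ray), 0 where there is no reading.
- vision.camera_info(name): a dict with "mtx" (3x3 intrinsics, pixels), "R" (3x3) and "t" (3): a world point X has camera coordinates R X + t; the wrist camera has in their place "hand_eye" (4x4, takes a point from camera to tool coordinates, whose origin is the TCP and whose axes are the flange's). Camera axes: x right, y down, z forward; pixel columns grow to the right and rows downward; lengths in m; the calibration is good to about 2 mm. The wrist camera is an equidistant fisheye: a pixel r from the principal point sees the ray r / f radians off the axis. A picture is of the moment at which its call begins: read the wrist's pose just before it. camera_info takes no time and is no camera call.
A pose or a line that the arm cannot do raises ctrl.Unreachable and nothing moves.
- ticket.close_job(): hands the job in, once; it reports no verdict.
Trained networks look in the newest picture that a camera, given by its name, has taken for a name from the list of things; names that differ only in an ending like _2 or _b are one class to them, and where a whole thing is asked for, a point or a joint stands for the part that bears it (a point fixed in the world has none). Each returns a list of dicts, best first, with "p" (0 to 1); they miss things now and then, are a little off and sometimes report something else, mostly with a low value. They report only what shows in the picture. A call takes as long as a camera call.
- models.recognise(camera, target): "point" ([column, row] in pixels, amid what is visible of it).
- models.masks_of(camera, target): "mask" (384x512 bool, what is visible of it) and "point" ([column, row] in pixels, amid what is visible of it).
The state is a dict: "time": time; "qpos": joint angles; "qd": joint speeds; "tau": joint torques, N m; "tcp_pos": TCP position; "eef_rot": TCP orientation; "contact_force": force on the tool from outside, world axes, zero at the start; "wrist_torque": the same for the moment, N m; "width": finger opening in m.
Only numpy, scipy, OpenCV 4.12 (cv2) and the standard library are available. Lean on these libraries where they do the work, as an engineer would, in place of code of your own. Each camera call takes 0.05 s, during which the arm holds its last target.

## Working session

There is one attempt and no reset: what is moved stays moved. The work goes in short steps, each a Python script; the robot and the scene stay as the last script left them, time stands still between calls to the robot, and variables do not carry over. Pictures are saved under pics/ and viewed, and the job is handed in when it is done.

```bash
ls; mkdir -p pics; cat > h.py <<'E'
import numpy as np, cv2
from station import ctrl, get_state, vision, ticket, models
def unproj(cam,px,z=None,depth=None):
    c=vision.camera_info(cam);K=np.array(c["mtx"]);R=np.array(c["R"]);t=np.array(c["t"]).ravel()
    r=R.T@np.linalg.solve(K,[px[0],px[1],1.0]);o=-R.T@t
    if z is not None: return o+r*(z-o[2])/r[2]
    return o+r*depth
def proj(cam,X):
    c=vision.camera_info(cam);p=np.array(c["mtx"])@(np.array(c["R"])@np.asarray(X)+np.array(c["t"]).ravel())
    return p[:2]/p[2]
E
python3 - <<'E'
from h import *
for c in("top","scene"):
    im,d=vision.grab_frame(c); cv2.imwrite(f"pics/{c}0.png",im); np.save(f"{c}0.npy",d)
    for n in("lever_peg","lever_pivot","slide_handle","slide_line","pointer_tip","dispenser","mug","tin","sugar_jar","cup_stack","bowl","spare_pod_a"):
        for m in models.recognise(c,n)[:2]:
            p=m["point"];q=(min(383,int(p[1])),min(511,int(p[0])))
            print(c,n,round(m["p"],2),np.round(p,1),np.round(unproj(c,p,depth=float(d[q])),3))
print(get_state(),ctrl.pinch_z)
E
```

```text
pics
top lever_peg 0.62 [256.3 200.4] [ 0.545 -0.033  0.078]
top lever_peg 0.29 [101.3 225.4] [0.466 0.392 0.127]
top lever_pivot 0.89 [276.8 183.9] [ 0.579 -0.09   0.153]
top slide_handle 0.91 [270.8 167. ] [ 0.653 -0.076  0.051]
top slide_line 0.66 [274.9 162.9] [ 0.666 -0.089  0.051]
top pointer_tip 0.21 [389.3 208.3] [ 0.534 -0.448  0.004]
top dispenser 0.9 [274.9 187.3] [ 0.569 -0.085  0.152]
top dispenser 0.23 [258.2 204.6] [ 0.537 -0.038  0.051]
top mug 0.79 [310.6 229.5] [ 0.467 -0.199  0.008]
top mug 0.66 [271.3 164.1] [ 0.662 -0.078  0.053]
top tin 0.9 [102.6 222.6] [0.473 0.388 0.13 ]
top sugar_jar 0.86 [317.8 150.6] [ 0.691 -0.213  0.101]
top sugar_jar 0.68 [267.8 163. ] [ 0.666 -0.067  0.052]
top cup_stack 0.57 [127.  163.9] [0.638 0.33  0.139]
top bowl 0.75 [391.8 209.1] [ 0.531 -0.455  0.005]
top bowl 0.67 [237.5 140.7] [0.745 0.029 0.028]
top spare_pod_a 0.7 [236.4 140.7] [0.744 0.032 0.031]
top spare_pod_a 0.51 [245.2 162.2] [0.674 0.003 0.031]
scene lever_peg 0.63 [275.9 191.7] [ 0.546 -0.015  0.08 ]
scene lever_pivot 0.67 [245.5 206.4] [ 0.632 -0.076  0.051]
scene 
[... 688 characters left out ...]
ay([ 1.3414713 ,  0.50747068, -0.23763712,  1.50022955,  0.12569672,
        1.14892557, -0.15478684]), 'qd': array([ 1.35602434e-03,  2.09866671e-03, -1.77321292e-03, -9.41272037e-05,
        4.78242323e-07, -6.43014430e-06, -1.06733080e-04]), 'tau': array([-1.81254004e-04, -6.20353961e+01, -2.18451999e+00, -2.49956489e+01,
        1.39923955e-02,  2.40903930e-03,  1.76132210e-05]), 'tcp_pos': array([ 0.20536069, -0.59025897,  0.19518426]), 'eef_rot': array([-2.79705634e-05,  9.86017232e-01,  1.66643386e-01,  5.69991121e-06]), 'contact_force': array([-0.47493287,  0.87629253,  0.21330603]), 'wrist_torque': array([ 0.00345654, -0.06919946, -0.00241592]), 'width': 0.08533209526440345} -0.0187
```

```bash
python3 - <<'E'
import cv2
a=cv2.imread("pics/top0.png");cv2.imwrite("pics/top0c.png",cv2.resize(a[115:265,200:350],None,fx=4,fy=4,interpolation=cv2.INTER_CUBIC))
a=cv2.imread("pics/scene0.png");cv2.imwrite("pics/scene0c.png",cv2.resize(a[120:270,170:320],None,fx=4,fy=4,interpolation=cv2.INTER_CUBIC))
E
```

```text
(no output)
```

View pics/top0c.png

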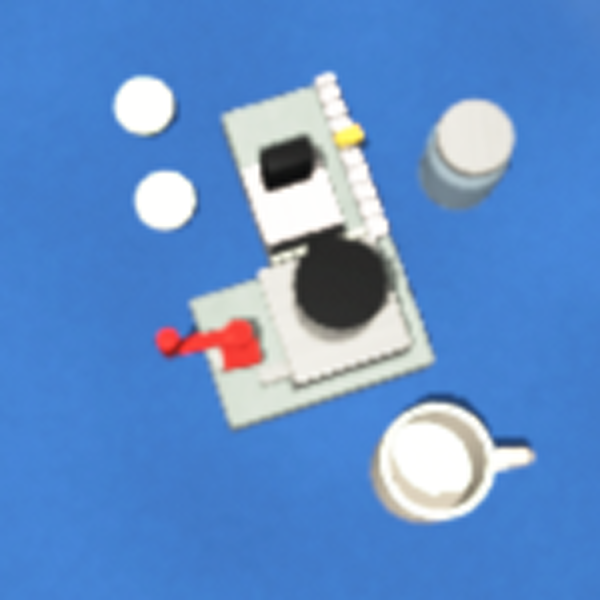

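View pics/scene0c.png

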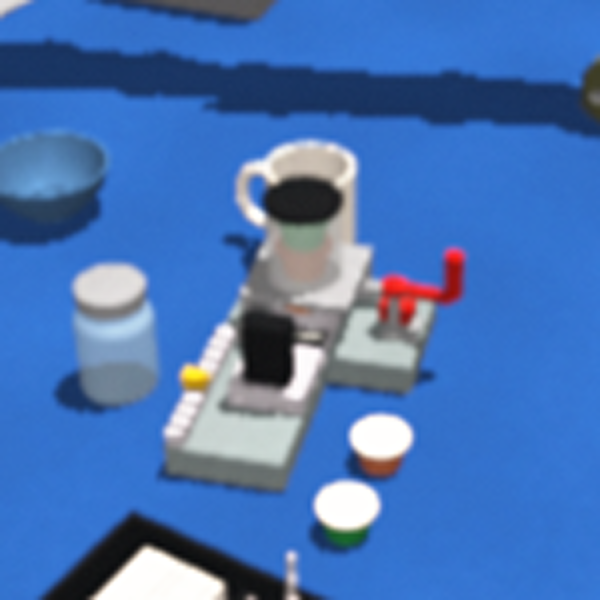

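View pics/top0.png

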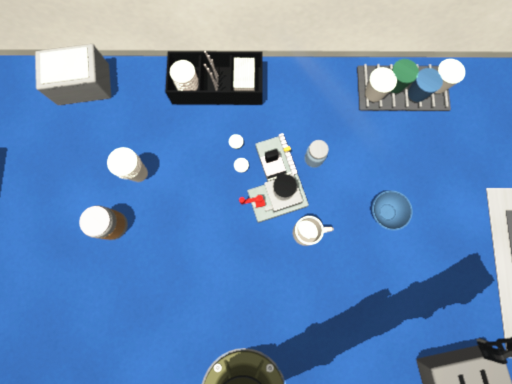

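```bash
cat > fit.py <<'E'
from h import *
from scipy.optimize import least_squares
C=[((.0,.0,.151),(341,284)),((.06,-.1,.03),(234,426)),((.06,.065,.03),(434,358)),((-.18,-.0475,.03),(222,114)),
((0,-.075,.085),(238,332)),((-.11,0,.11),(287,158)),((-.04,-.045,.077),(262,270)),((.05,-.045,.077),(298,386))]
f=lambda c:((c[0]+.5)/4-.5+200,(c[1]+.5)/4-.5+115)
W=lambda q,p:np.array([q[0]+np.cos(q[2])*p[0]-np.sin(q[2])*p[1],q[1]+np.sin(q[2])*p[0]+np.cos(q[2])*p[1],p[2]])
def res(q,s=C): return np.concatenate([proj("top",W(q,p))-f(c) for p,c in s])
if __name__=="__main__":
    q=least_squares(res,[.57,-.09,np.pi+.3],loss="soft_l1").x
    print(q);print(res(q).reshape(-1,2).round(1))
    print("f px/m", np.linalg.norm(proj("top",[.6,0,.05])-proj("top",[.7,0,.05]))*10)
    for n,c,z in(("peg",(168,341),.118),("handle",(287,158),.11),("ptr",(338,138),.059)):
        X=unproj("top",f(c),z=z); d=X[:2]-q[:2];c_,s_=np.cos(q[2]),np.sin(q[2])
        print(n,X.round(4),"disp",np.round([c_*d[0]+s_*d[1],-s_*d[0]+c_*d[1]],4))
    np.save("q.npy",q)
    for p in ((0,-.075,.078),(0,-.125,.118),(-.05,-.075,.118),(-.11,0,.11),(-.185,0,.11)): print(p,W(q,p).round(4))
    import json
E
python3 fit.py
```

```text
[ 0.57557177 -0.11286818  3.44457207]
[[ 0.3 -0.5]
 [-0.9  0.4]
 [ 0.7  1.5]
 [-4.2  1.1]
 [ 0.1 -0.4]
 [ 1.3 -1.3]
 [-0.2 -0. ]
 [-0.  -0.2]]
f px/m 316.38622084726
peg [0.5397 0.008  0.118 ] disp [-0.0019 -0.126 ]
handle [ 0.6765 -0.0763  0.11  ] disp [-0.1073 -0.0048]
ptr [ 0.7082 -0.1169  0.059 ] disp [-0.1254  0.0434]
(0, -0.075, 0.078) [ 0.5532 -0.0413  0.078 ]
(0, -0.125, 0.118) [0.5383 0.0064 0.118 ]
(-0.05, -0.075, 0.118) [ 0.6009 -0.0264  0.118 ]
(-0.11, 0, 0.11) [ 0.6806 -0.08    0.11  ]
(-0.185, 0, 0.11) [ 0.7521 -0.0577  0.11  ]
```

```bash
cat >> h.py <<'E'
from scipy.spatial.transform import Rotation as Ro
def quat(yaw_y):
    "tool down, tool y axis along world direction yaw_y"
    y=np.array([np.cos(yaw_y),np.sin(yaw_y),0]);z=np.array([0,0,-1.]);x=np.cross(y,z)
    q=Ro.from_matrix(np.c_[x,y,z]).as_quat();return np.array([q[3],*q[:3]])
E
python3 - <<'E'
from h import *
from fit import W
q=np.load("q.npy");i=vision.camera_info("wrist");print(i)
for k in (0,np.pi):
  for d,z in(((-.08,-.04),.35),((0,-.125),.2),((0,-.125),.084),((-.05,-.075),.084),((-.11,0),.066),((-.198,0),.066)):
    r=ctrl.ik(W(q,(*d,z)),quat(q[2]+k));print(k,d,None if r is None else np.round(r,2))
E
```

```text
{'mtx': array([[297.31863964,   0.        , 259.68516365],
       [  0.        , 297.31863964, 189.90844137],
       [  0.        ,   0.        ,   1.        ]]), 'hand_eye': array([[-2.46191883e-04, -9.63844716e-01, -2.66464451e-01,
         6.65532167e-02],
       [ 9.99999960e-01, -2.74660141e-04,  6.95697020e-05,
        -5.96403530e-04],
       [-1.40241553e-04, -2.66464423e-01,  9.63844744e-01,
        -1.80147859e-01],
       [ 0.00000000e+00,  0.00000000e+00,  0.00000000e+00,
         1.00000000e+00]])}
0 (-0.08, -0.04) [ 0.15  0.47 -0.19  1.14  0.09  1.54 -2.87]
0 (0, -0.125) [-0.74  0.6   1.15  1.73 -0.58  1.21 -2.27]
0 (0, -0.125) [-0.63  0.68  0.95  1.89 -0.68  0.94 -2.19]
0 (-0.05, -0.075) [ 0.    0.57  0.    1.71 -0.    0.86 -2.83]
0 (-0.11, 0) [ 0.04  0.71  0.07  1.49 -0.06  0.95 -2.71]
0 (-0.198, 0) [-0.    0.83  0.08  1.21 -0.07  1.1  -2.75]
3.141592653589793 (-0.08, -0.04) [ 0.52  0.59 -0.99  1.14  0.49  1.65 -0.04]
3.141592653589793 (0, -0.125) [ 0.53  0.47 -0.9   1.72  0.4   1.15 -0.18]
3.141592653589793 (0, -0.125) [ 0.45  0.59 -0.79  1.88  0.53  0.9  -0.29]
3.141592653589793 (-0.05, -0.075) [ 0.48  0.68 -0.8   1.71  0.56  1.   -0.22]
3.141592653589793 (-0.11, 0) [ 0.48  0.8  -0.76  1.48  0.59  1.1  -0.1 ]
3.141592653589793 (-0.198, 0) [ 0.37  0.92 -0.77  1.21  0.62  1.24 -0.08]
```

```bash
cat >> h.py <<'E'
def wpose(s):
    w=s["eef_rot"];R=Ro.from_quat([*w[1:],w[0]]).as_matrix();T=np.eye(4);T[:3,:3]=R;T[:3,3]=s["tcp_pos"]
    i=vision.camera_info("wrist");return T@np.array(i["hand_eye"]),np.array(i["mtx"])
def wproj(T,K,X):
    c=(np.linalg.inv(T)@np.r_[X,1])[:3];th=np.arctan2(np.hypot(*c[:2]),c[2]);u=c[:2]/np.hypot(*c[:2])
    return K[:2,2]+K[0,0]*th*u
def wray(T,K,p):
    d=(np.asarray(p,float)-K[:2,2])/K[0,0];th=np.hypot(*d);u=d/th
    return T[:3,3],T[:3,:3]@np.r_[np.sin(th)*u,np.cos(th)]
def wun(T,K,p,z):
    o,r=wray(T,K,p);return o+r*(z-o[2])/r[2]
E
cat > look.py <<'E'
from h import *
def look(tag):
    s=get_state();im,d=vision.grab_frame("wrist");T,K=wpose(s)
    cv2.imwrite(f"pics/w{tag}.png",im);np.savez(f"w{tag}.npz",T=T,K=K,d=d)
    return im,d,T,K
E
python3 - <<'E'
from h import *
from look import look
from fit import W
q=np.load("q.npy")
ctrl.movep(W(q,(-.07,.03,.28)),quat(q[2]-np.pi))
im,d,T,K=look(1);print(get_state()["time"],get_state()["tcp_pos"])
for n,z in(("lever_peg",.118),("lever_pivot",.078),("slide_handle",.11),("slide_line",.05),("pointer_tip",.059)):
    for m in models.recognise("wrist",n)[:2]:
        X=wun(T,K,m["point"],z);dd=X[:2]-q[:2];c,s=np.cos(q[2]),np.sin(q[2])
        print(n,round(m["p"],2),np.round(m["point"],1),X.round(4),"disp",np.round([c*dd[0]+s*dd[1],-s*dd[0]+c*dd[1]],4))
cv2.imwrite("pics/w1b.png",cv2.resize(im,(800,600),interpolation=cv2.INTER_CUBIC))
E
```

```text
3.675 [ 0.65107503 -0.12220237  0.27975379]
lever_peg 0.76 [205.2  67.6] [ 0.5558 -0.0282  0.118 ] disp [-0.0064 -0.0868]
lever_pivot 0.78 [226. 133.] [ 0.5975 -0.099   0.078 ] disp [-0.025  -0.0067]
slide_handle 0.74 [270.3 133. ] [ 0.6501 -0.0804  0.11  ] disp [-0.0808 -0.0088]
slide_line 0.96 [267.9 131.6] [ 0.6498 -0.0834  0.05  ] disp [-0.0796 -0.006 ]
slide_line 0.32 [350.9  75.1] [0.736  0.0303 0.05  ] disp [-0.1959 -0.0888]
pointer_tip 0.4 [269.5 227.6] [ 0.6934 -0.2141  0.059 ] disp [-0.0822  0.1318]
```

View pics/w1b.png

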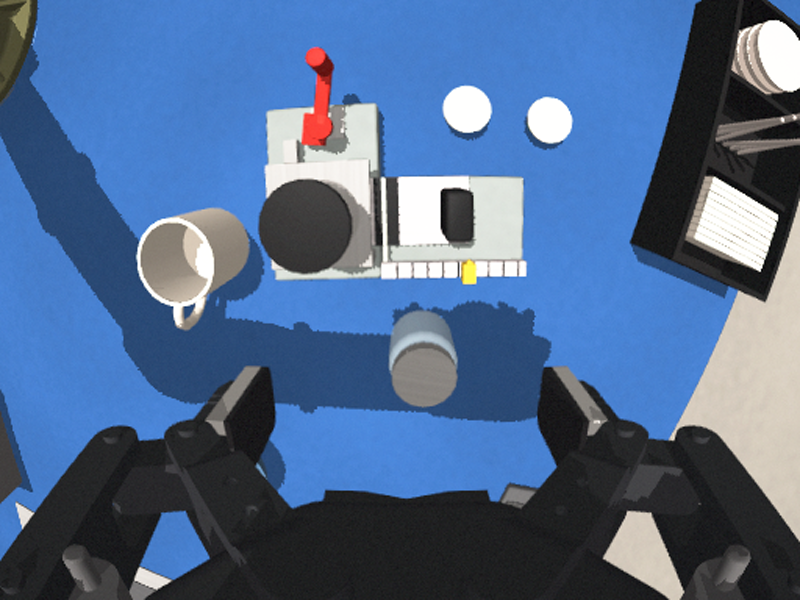

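```bash
python3 - <<'E'
import cv2
a=cv2.imread("pics/w1.png")
c=a[20:185,160:345]  # 185x165
cv2.imwrite("pics/w1c.png",cv2.resize(c,None,fx=4,fy=4,interpolation=cv2.INTER_CUBIC)[:600])
cv2.imwrite("pics/w1d.png",cv2.resize(a[105:185,230:345],None,fx=6.5,fy=6.5,interpolation=cv2.INTER_CUBIC))
E
```

```text
(no output)
```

View pics/w1c.png

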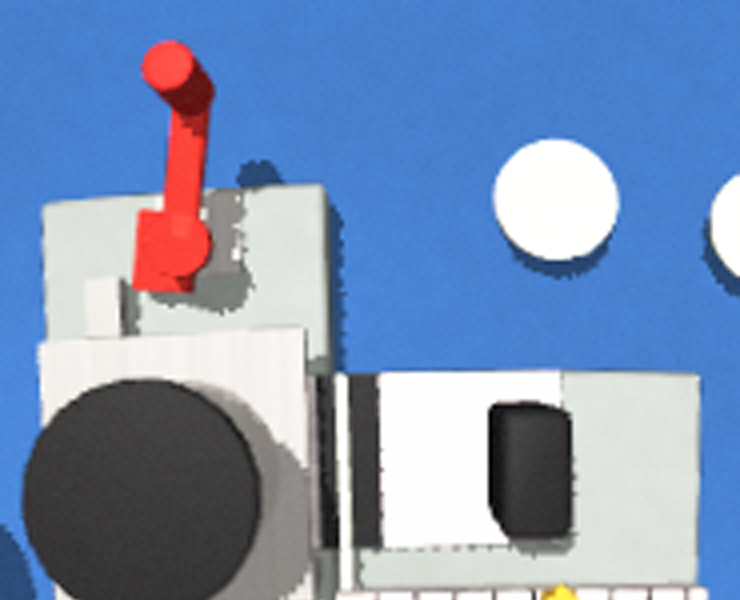

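View pics/w1d.png

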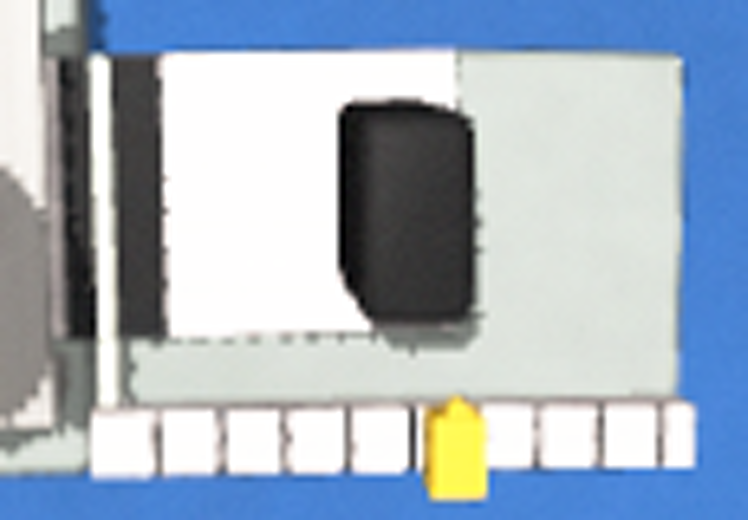

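```bash
cat > fit2.py <<'E'
from h import *
from fit import W
from scipy.optimize import least_squares
D=np.load("w1.npz");T,K=D["T"],D["K"]
a=lambda x,y:((x+.5)/4-.5+160,(y+.5)/4-.5+20)
b=lambda x,y:((x+.5)/6.5-.5+230,(y+.5)/6.5-.5+105)
C=[((0,0,.151),a(142,498)),((.06,-.1,.03),a(44,203)),((-.04,-.045,.077),a(307,328)),((.05,-.045,.077),a(40,343)),
((0,-.075,.085),a(180,245)),((-.11,0,.11),b(422,220)),((-.18,-.0475,.03),b(682,55))]
res=lambda q:np.concatenate([wproj(T,K,W(q,p))-c for p,c in C])
q=least_squares(res,np.load("q.npy"),loss="soft_l1").x
print(q,np.load("q.npy"));print(res(q).reshape(-1,2).round(1).tolist())
np.save("q2.npy",q)
def disp(X):
    d=X[:2]-q[:2];c,s=np.cos(q[2]),np.sin(q[2]);return np.round([c*d[0]+s*d[1],-s*d[0]+c*d[1]],4)
if __name__=="__main__":
  for n,p,z in(("peg",a(168,66),.118),("line top",b(97,60),.05),("line end",b(103,335),.05),("ptr",b(457,400),.059),("handle",b(422,220),.11),("knobZ",a(180,245),.085)):
    print(n,disp(wun(T,K,p,z)))
  d=D["d"]
  for n,p in(("knob",a(180,245)),("arm",a(185,160)),("peg",a(168,66)),("ptr",b(457,470)),("housing",a(200,350))):
    o,r=wray(T,K,p);zc=T[:3,2]@r;print(n,(o+r*d[int(p[1]+.5),int(p[0]+.5)]/zc).round(4))
E
python3 fit2.py
```

```text
[ 0.57495746 -0.1123255   3.45102279] [ 0.57557177 -0.11286818  3.44457207]
[[-0.4, 0.6], [0.3, -0.9], [0.4, 0.8], [-0.9, 0.2], [-0.4, -0.9], [0.1, 0.9], [1.3, -10.7]]
peg [-0.0033 -0.1244]
line top [-0.0483 -0.0297]
line end [-0.0486  0.0292]
ptr [-0.1238  0.0422]
handle [-0.1099 -0.0011]
knobZ [-0.0005 -0.0738]
knob [ 0.5518 -0.0417  0.0792]
arm [ 0.5448 -0.0144  0.0782]
peg [0.5406 0.0069 0.1194]
ptr [ 0.7105 -0.1291  0.0603]
housing [ 0.5675 -0.0727  0.0777]
```

```bash
python3 - <<'E'
from h import *
from look import look
from fit import W
q=np.load("q2.npy");Q=quat(q[2]-np.pi)
def peg(th,z): return W(q,(-.05*np.sin(th),-.075-.05*np.cos(th),z))
def st(n):
    s=get_state();print(n,round(s["time"],2),s["tcp_pos"].round(4),"F",s["contact_force"].round(1),"w",round(s["width"],4))
ctrl.movep(peg(.066,.17),Q);st("above")
ctrl.movel(peg(.066,.086),max_speed=.12);st("down")
ctrl.close_gripper(40);st("closed")
if abs(get_state()["width"]-.016)<.006:
    for th in np.linspace(.066,1.53,8)[1:]:
        ctrl.movel(peg(th,.086),max_speed=.06);st(round(th,2))
        if np.linalg.norm(get_state()["contact_force"])>40: print("force!");break
look(2);im,d=vision.grab_frame("top");cv2.imwrite("pics/top2c.png",cv2.resize(im[115:265,200:350],None,fx=4,fy=4))
E
```

```text
above 4.75 [0.5416 0.0068 0.1708] F [ 0.2 -0.2  1.2] w 0.0854
down 5.6 [0.5407 0.0078 0.0866] F [-0.8  0.8 -0.2] w 0.0854
closed 6.37 [0.5401 0.0076 0.086 ] F [ 0.2 -0.7 -0.3] w 0.0001
```

View pics/w2.png

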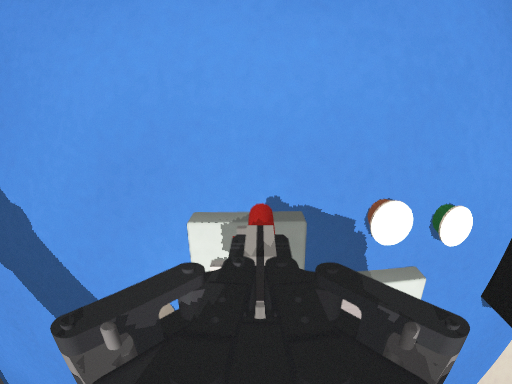

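```bash
python3 - <<'E'
from h import *
from fit import W
import cv2
q=np.load("q2.npy");D=np.load("w2.npz");T,K=D["T"],D["K"]
for z in(.118,.078): print(wproj(T,K,W(q,(-.0033,-.125,z))))
for z in (.118,.1,.078):print(wun(T,K,(261,206),z), wun(T,K,(261,215),z))
p=(261,215);o,r=wray(T,K,p);print((o+r*D["d"][215,261]/(T[:3,2]@r)).round(4))
a=cv2.imread("pics/w2.png");cv2.imwrite("pics/w2c.png",cv2.resize(a[180:330,180:330],None,fx=4,fy=4))
E
```

```text
[261.47723485 237.5238455 ]
[261.10846543 212.68501407]
[0.53422316 0.02499444 0.118     ] [0.53576495 0.02019106 0.118     ]
[0.53615513 0.01925463 0.1       ] [0.53788426 0.01386761 0.1       ]
[0.53851644 0.01223931 0.078     ] [0.54047453 0.00613894 0.078     ]
[0.5376 0.0148 0.1026]
```

View pics/w2c.png

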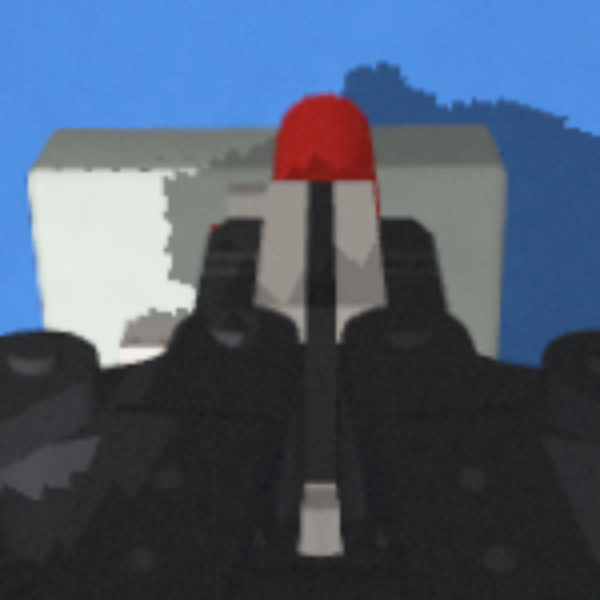

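View pics/top2c.png

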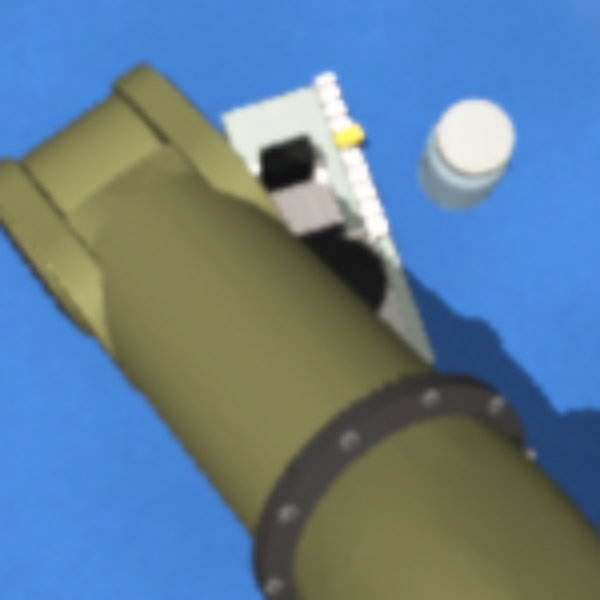

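```bash
python3 - <<'E'
from h import *
s=get_state();print(s["tcp_pos"],s["width"],s["eef_rot"],s["contact_force"])
D=np.load("w2.npz");T,K=D["T"],D["K"];Tt=T@np.linalg.inv(np.array(vision.camera_info("wrist")["hand_eye"]))
for zx,zy in((324,110),(324,140),(324,170),(280,190),(280,230),(324,190),(324,230),(324,280),(360,230),(240,240),(410,240),(320,520)):
    p=(zx/4+180-.4,zy/4+180-.4);o,r=wray(T,K,p);X=o+r*D["d"][round(p[1]),round(p[0])]/(T[:3,2]@r)
    print((zx,zy),X.round(4),"tool",(Tt[:3,:3].T@(X-Tt[:3,3])*1e3).round(1))
print("tcp px",wproj(T,K,Tt[:3,3]),"grasp",wproj(T,K,Tt[:3,3]+[0,0,.0187]))
E
```

```text
[0.54005637 0.00767824 0.08596858] 4.792332267656914e-05 [-3.87621723e-05  5.89659201e-01  8.07652168e-01  7.04713833e-06] [-0.74111414  0.5094858   0.13124359]
(324, 110) [0.5374 0.0149 0.0886] tool [ 7.7 -0.4 -2.6]
(324, 140) [0.5373 0.0149 0.1025] tool [  7.8  -0.4 -16.5]
(324, 170) [0.5373 0.0149 0.1143] tool [  7.7  -0.5 -28.3]
(280, 190) [0.5309 0.0168 0.1304] tool [ 11.5  -6.  -44.4]
(280, 230) [0.5313 0.0167 0.1419] tool [ 11.3  -5.6 -55.9]
(324, 190) [0.536  0.0187 0.131 ] tool [ 11.7  -0.5 -45. ]
(324, 230) [0.536  0.0186 0.1427] tool [ 11.7  -0.6 -56.8]
(324, 280) [0.536  0.0183 0.1548] tool [ 11.4  -0.6 -68.8]
(360, 230) [0.5399 0.0198 0.1428] tool [ 11.7   3.5 -56.8]
(240, 240) [0.5277 0.0114 0.1362] tool [  7.3 -10.6 -50.2]
(410, 240) [0.547  0.0179 0.1369] tool [  7.6   9.7 -50.9]
(320, 520) [ 0.5639 -0.0704  0.0783] tool [-81.6  -1.    7.7]
tcp px [261.15681054 217.03392887] grasp [261.32205843 228.26150524]
```

```bash
python3 - <<'E'
from h import *
D=np.load("w1.npz");T,K=D["T"],D["K"];Tt=T@np.linalg.inv(np.array(vision.camera_info("wrist")["hand_eye"]))
d=D["d"]
for x,y in((268,372),(262,372),(240,380),(250,400),(265,430),(545,372),(565,380),(555,400),(550,430)):
    p=(x/1.5625,y/1.5625);o,r=wray(T,K,p);X=o+r*d[round(p[1]),round(p[0])]/(T[:3,2]@r)
    print((x,y),X.round(4),"tool",(Tt[:3,:3].T@(X-Tt[:3,3])*1e3).round(1))
a=cv2.imread("pics/w1.png");cv2.imwrite("pics/w1f.png",cv2.resize(a[225:325,100:420],None,fx=2.5,fy=2.5))
v=d[225:384].copy()
E
```

```text
(268, 372) [ 0.6066 -0.1274  0.3317] tool [  8.3 -44.  -52. ]
(262, 372) [ 0.606  -0.1246  0.3381] tool [ 11.2 -43.8 -58.4]
(240, 380) [ 0.6013 -0.1257  0.3447] tool [ 11.4 -48.5 -65. ]
(250, 400) [ 0.6068 -0.1269  0.3514] tool [  8.7 -43.7 -71.7]
(265, 430) [ 0.6113 -0.1408  0.3434] tool [ -5.9 -43.5 -63.6]
(545, 372) [ 0.6878 -0.1008  0.3349] tool [  9.7  41.5 -55.2]
(565, 380) [ 0.6909 -0.0986  0.3434] tool [ 10.9  45.  -63.8]
(555, 400) [ 0.6894 -0.1045  0.3457] tool [  5.7  41.9 -66. ]
(550, 430) [ 0.6922 -0.1141  0.3459] tool [ -4.3  41.7 -66.3]
```

```bash
python3 - <<'E'
from h import *
im,d=vision.grab_frame("scene");cv2.imwrite("pics/s3.png",cv2.resize(im[60:260,170:370],None,fx=3,fy=3,interpolation=cv2.INTER_CUBIC))
E
```

```text
(no output)
```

View pics/s3.png

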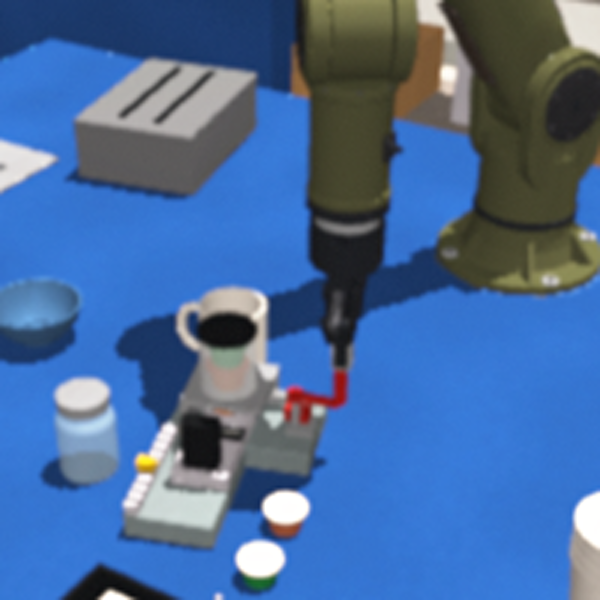

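View pics/w1f.png

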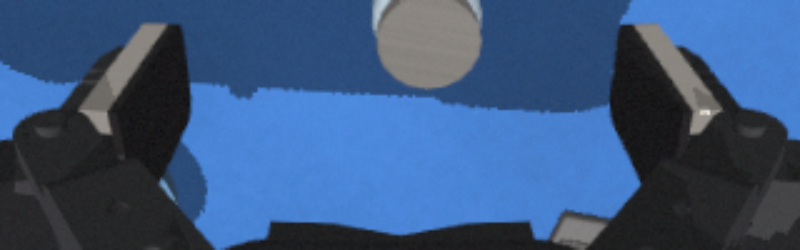

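```bash
cat >> h.py <<'E'
from fit import W
q2=np.load("q2.npy");Q2=quat(q2[2]-np.pi)
def peg(th,z): return W(q2,(-.05*np.sin(th),-.075-.05*np.cos(th),z))
def st(n):
    s=get_state();print(n,round(s["time"],2),s["tcp_pos"].round(4),"F",s["contact_force"].round(1),"w",round(s["width"],4))
E
sed -i 's/^from h import \*/from h import */' fit.py
python3 - <<'E'
import fit
from h import *
from look import look
ctrl.ungrasp();st("open")
ctrl.movel(peg(.066,.046),max_speed=.08);st("down")
ctrl.close_gripper(40);st("closed")
look(3)
E
```

```text
Traceback (most recent call last):
  File "fit.py", line 1, in <module>
    from h import *
  File "h.py", line 27, in <module>
    from fit import W
ImportError: cannot import name 'W' from 'fit' (consider renaming 'fit.py' if it has the same name as a library you intended to import)
```

```bash
sed -i 's/^from fit import W$/W=lambda q,p:np.array([q[0]+np.cos(q[2])*p[0]-np.sin(q[2])*p[1],q[1]+np.sin(q[2])*p[0]+np.cos(q[2])*p[1],p[2]])/' h.py
python3 - <<'E'
from h import *
from look import look
ctrl.ungrasp();st("open")
ctrl.movel(peg(.066,.046),max_speed=.08);st("down")
ctrl.close_gripper(40);st("closed")
look(3)
E
```

```text
open 7.3 [0.5401 0.0076 0.086 ] F [-0.5 -1.2 -0.2] w 0.0855
down 7.95 [0.54   0.0079 0.0458] F [0.8 0.2 0.3] w 0.0855
closed 8.59 [0.5403 0.0077 0.0463] F [ 0.  -0.   2.1] w 0.0152
```

View pics/w3.png

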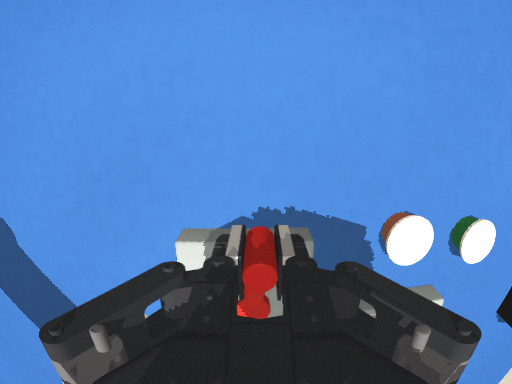

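The peg (column 258, rows 230–290) now sits between the pads, with width 15 mm. The real fingertips are about 43 mm short of the reported TCP. Next I swing the lever.

```bash
python3 - <<'E'
from h import *
from look import look
for th in np.linspace(.066,1.54,8)[1:]:
    ctrl.movel(peg(th,.046),max_speed=.06);st(round(th,2))
    if np.linalg.norm(get_state()["contact_force"])>40: print("force!");break
look(4)
E
```

```text
0.28 8.97 [0.5491 0.0101 0.0462] F [-6.1  2.   7.1] w 0.0149
0.49 9.29 [0.5592 0.0092 0.0459] F [-6.5  2.4  6.9] w 0.0151
0.7 9.62 [0.5697 0.0054 0.0458] F [-5.4  0.8  5.3] w 0.0151
0.91 9.94 [ 5.784e-01 -2.000e-04  4.580e-02] F [-6.5 -1.8  6.9] w 0.0151
1.12 10.27 [ 0.5868 -0.0075  0.0457] F [-5.8 -2.3  5. ] w 0.0151
1.33 10.59 [ 0.5931 -0.0156  0.0457] F [-6.  -2.5  4.6] w 0.0149
1.54 10.92 [ 0.5979 -0.0242  0.0457] F [-3.8 -0.5  4.4] w 0.0145
```

View pics/w4.png

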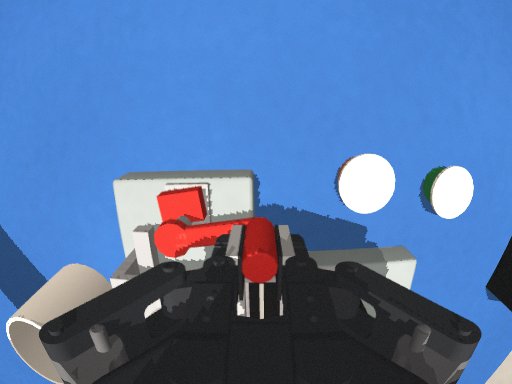

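```bash
python3 - <<'E'
from h import *
D=np.load("w1.npz");T,K=D["T"],D["K"];Tt=T@np.linalg.inv(np.array(vision.camera_info("wrist")["hand_eye"]))
d=D["d"];P=[]
for y in range(230,384):
  for x in range(512):
    if d[y,x]>0:
      o,r=wray(T,K,(x,y));X=o+r*d[y,x]/(T[:3,2]@r)
      P.append(Tt[:3,:3].T@(X-Tt[:3,3])*1e3)
P=np.array(P);P=P[(P[:,2]<-40)&(abs(P[:,1])<120)]
for z in range(-160,-40,10):
    s=P[(P[:,2]>=z)&(P[:,2]<z+10)]
    if len(s):print(z,s[:,1].min().round(1),s[:,1].max().round(1),s[:,0].min().round(1),s[:,0].max().round(1))
E
```

```text
-150 -70.8 68.0 3.3 21.8
-140 -72.0 71.1 -3.7 21.9
-130 -74.0 71.8 -13.0 20.6
-120 -74.5 72.4 -12.2 18.8
-110 -75.8 74.0 -12.3 18.0
-100 -75.3 73.7 -10.7 15.0
-90 -57.4 54.7 -4.0 12.6
-80 -57.4 55.6 -10.6 12.5
-70 -57.6 55.8 -10.9 12.3
-60 -56.1 54.0 -10.1 12.2
```

```bash
python3 - <<'E'
from h import *
from look import look
ctrl.movel(W(q2,(-.05,-.073,.046)),max_speed=.05);st("push")
ctrl.ungrasp();st("open")
ctrl.movel(W(q2,(-.05,-.073,.12)),max_speed=.15);st("up")
ctrl.movep(W(q2,(-.122,0,.14)),Q2);st("above handle")
look(5)
E
```

```text
push 11.22 [ 0.5991 -0.0269  0.0458] F [-5.7  2.   3.5] w 0.015
open 11.9 [ 0.6004 -0.0276  0.046 ] F [-0.2 -0.1  0.3] w 0.0854
up 12.54 [ 0.6    -0.0279  0.1194] F [-0.4 -0.8  0.2] w 0.0853
above handle 13.04 [ 0.6907 -0.0753  0.1379] F [-0.3  0.7  0.1] w 0.0852
```

View pics/w5.png

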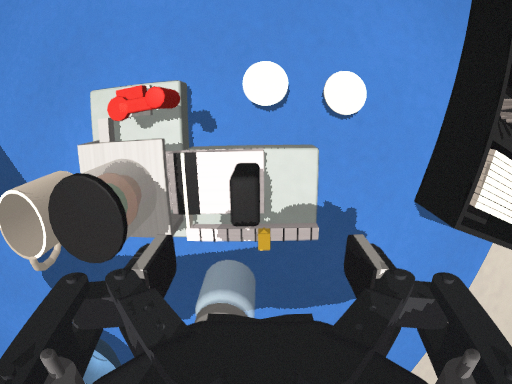

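```bash
python3 - <<'E'
from h import *
D=np.load("w5.npz");T,K=D["T"],D["K"]
def disp(X):
    d=X[:2]-q2[:2];c,s=np.cos(q2[2]),np.sin(q2[2]);return np.round([c*d[0]+s*d[1],-s*d[0]+c*d[1]],4)
for n,p,z in(("peg",(154,97),.118),("piv",(119,109),.079),("ptr",(264,229),.059)): print(n,disp(wun(T,K,p,z)))
a=cv2.imread("pics/w5.png");cv2.imwrite("pics/w5c.png",cv2.resize(a[75:255,80:280],None,fx=3.3,fy=3.3,interpolation=cv2.INTER_CUBIC))
E
```

```text
peg [-0.0475 -0.0794]
piv [ 0.0002 -0.074 ]
ptr [-0.1244  0.0418]
```

View pics/w5c.png

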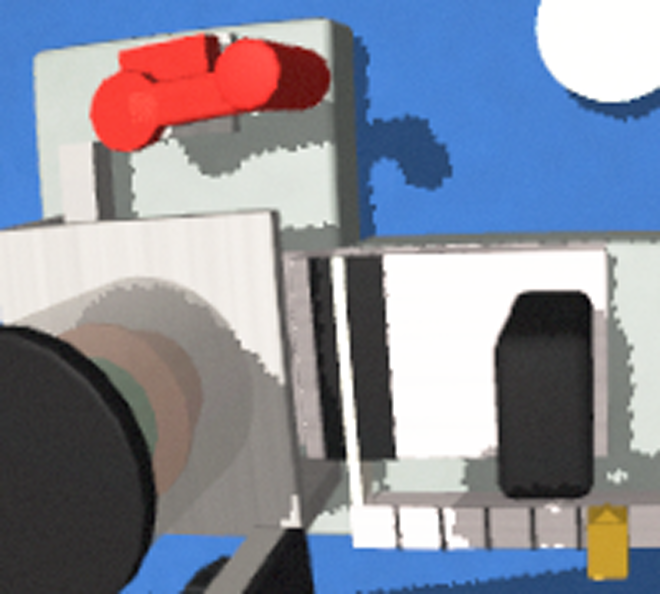

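```bash
python3 - <<'E'
from h import *
from look import look
ctrl.movel(W(q2,(-.122,-.001,.025)),max_speed=.12);st("down")
ctrl.close_gripper(80);st("closed")
if abs(get_state()["width"]-.022)<.006:
    ctrl.movel(W(q2,(-.15,-.001,.025)),max_speed=.06);st("pull1")
    ctrl.movel(W(q2,(-.1845,-.001,.025)),max_speed=.06);st("pull2")
look(6)
E
```

```text
down 14.2 [ 0.6915 -0.074   0.0259] F [-0.1 -0.6 -0.3] w 0.0853
closed 14.8 [ 0.6898 -0.0749  0.0253] F [-4.1 -0.4  4.7] w 0.0208
pull1 15.42 [ 0.7163 -0.066   0.0253] F [-6.5 -1.4  5.1] w 0.0208
pull2 16.14 [ 0.7485 -0.0552  0.0253] F [-8.6 -0.6  6.7] w 0.0215
```

View pics/w6.png

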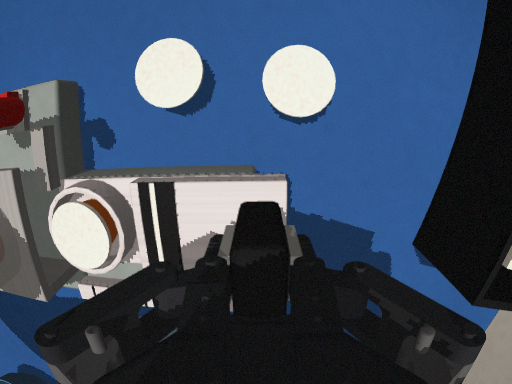

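```bash
python3 - <<'E'
from h import *
D=np.load("w6.npz");T,K=D["T"],D["K"]
def disp(X):
    d=X[:2]-q2[:2];c,s=np.cos(q2[2]),np.sin(q2[2]);return np.round([c*d[0]+s*d[1],-s*d[0]+c*d[1]],4)
print(disp(get_state()["tcp_pos"]),disp(wun(T,K,(154.5,200),.05)),disp(wun(T,K,(161,260),.05)))
a=cv2.imread("pics/w6.png");cv2.imwrite("pics/w6c.png",cv2.resize(a[150:310,30:230],None,fx=4,fy=4,interpolation=cv2.INTER_CUBIC)[:600])
for c in("top","scene"):
    im,d=vision.grab_frame(c);cv2.imwrite(f"pics/{c}6.png",im)
    for n in("slide_line","pointer_tip","pod"):
        for m in models.recognise(c,n)[:1]: print(c,n,round(m["p"],2),np.round(m["point"],1))
a=cv2.imread("pics/top6.png");cv2.imwrite("pics/top6c.png",cv2.resize(a[120:220,230:330],None,fx=6,fy=6,interpolation=cv2.INTER_CUBIC))
a=cv2.imread("pics/scene6.png");cv2.imwrite("pics/scene6c.png",cv2.resize(a[170:270,190:290],None,fx=6,fy=6,interpolation=cv2.INTER_CUBIC))
E
```

```text
[-0.1826 -0.0016] [-0.1215 -0.0205] [-0.1208  0.0185]
top slide_line 0.86 [266.3 150. ]
top pod 0.73 [272.5 170. ]
scene slide_line 0.71 [240.  220.8]
scene pod 0.5 [242.7 205.6]
```

View pics/top6c.png

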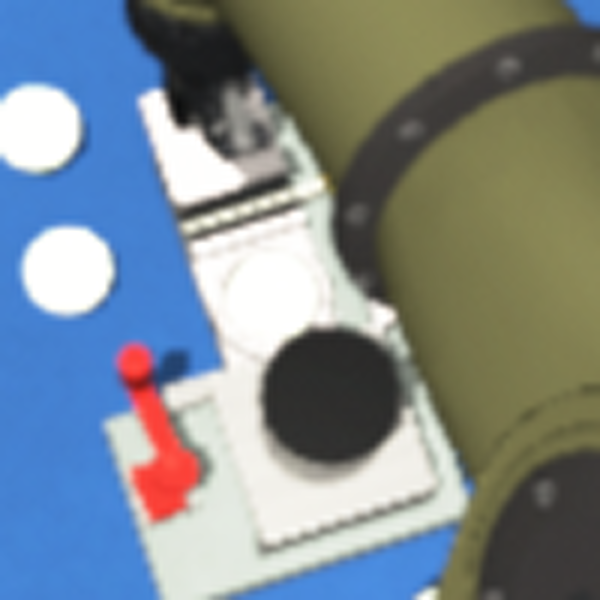

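View pics/scene6c.png

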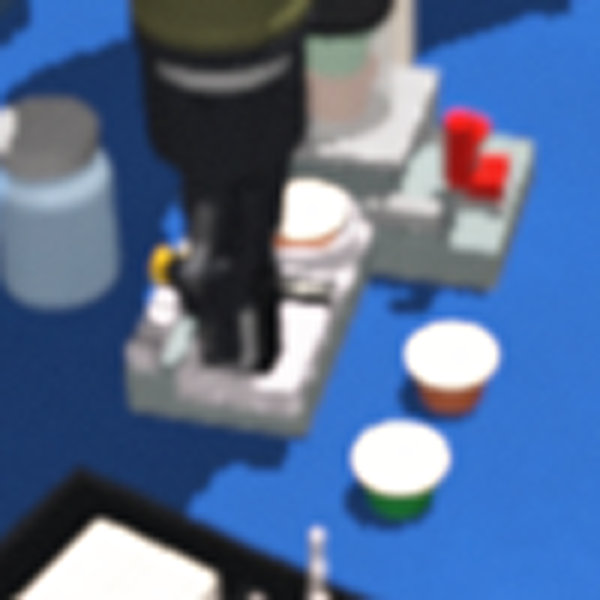

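View pics/w6c.png

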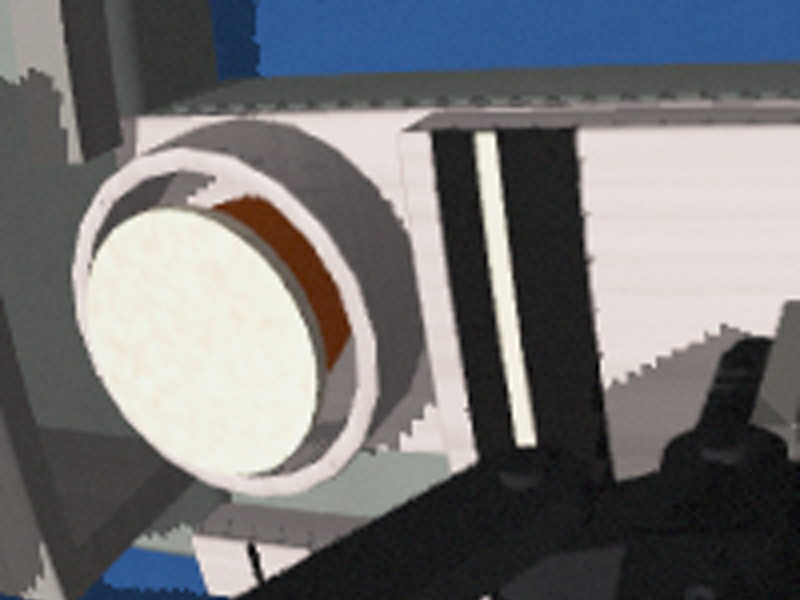

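```bash
python3 - <<'E'
from h import *
from look import look
ctrl.movel(W(q2,(-.187,-.001,.025)),max_speed=.03);ctrl.pause(.5);st("adj")
look(7);D=np.load("w7.npz");T,K=D["T"],D["K"]
def disp(X):
    d=X[:2]-q2[:2];c,s=np.cos(q2[2]),np.sin(q2[2]);return np.round([c*d[0]+s*d[1],-s*d[0]+c*d[1]],4)
print(disp(get_state()["tcp_pos"]))
im=cv2.imread("pics/w7.png");g=im[:,:,:].min(2)
for r in(195,210,225,240,250):
    row=g[r,130:190].astype(int); c=[i+130 for i in range(2,57) if row[i]>120 and row[max(0,i-5):i].min()<60 and row[i+1:i+6].min()<60]
    if c: print(r,c,disp(wun(T,K,(np.mean(c),r),.05)))
cv2.imwrite("pics/w7c.png",cv2.resize(im[150:310,30:230],None,fx=4,fy=4,interpolation=cv2.INTER_CUBIC)[:600])
a,_=vision.grab_frame("top");cv2.imwrite("pics/top7c.png",cv2.resize(a[130:180,250:300],None,fx=12,fy=12,interpolation=cv2.INTER_CUBIC))
# pixel of pointer tip/line predicted in top
print("ptr px", (proj("top",W(q2,(-.124,.042,.059)))-[250,130])*12+5.5,"line",(proj("top",W(q2,(-.124,.03,.05)))-[250,130])*12+5.5,(proj("top",W(q2,(-.124,-.03,.05)))-[250,130])*12+5.5)
E
```

```text
adj 17.34 [ 0.7507 -0.0544  0.0253] F [-8.  -0.9  5.6] w 0.0213
[-0.185  -0.0016]
195 [151, 152, 153] [-0.1226 -0.0235]
210 [152, 153, 154, 155] [-0.1225 -0.0145]
225 [154, 155, 156, 157] [-0.1227 -0.0051]
240 [156, 157, 158, 159] [-0.1227  0.0047]
250 [158, 159, 160, 161] [-0.1231  0.0114]
ptr px [405.98204715 243.64265124] line [359.63757598 267.69127191] [137.57110508 335.14383485]
```

View pics/top7c.png

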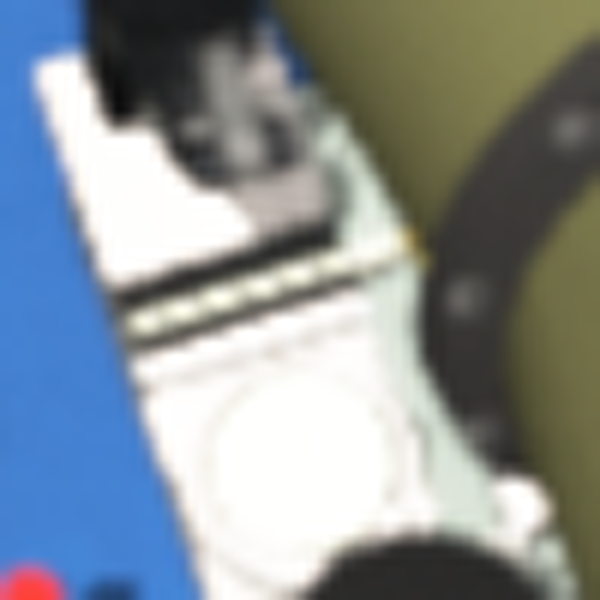

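View pics/w7c.png

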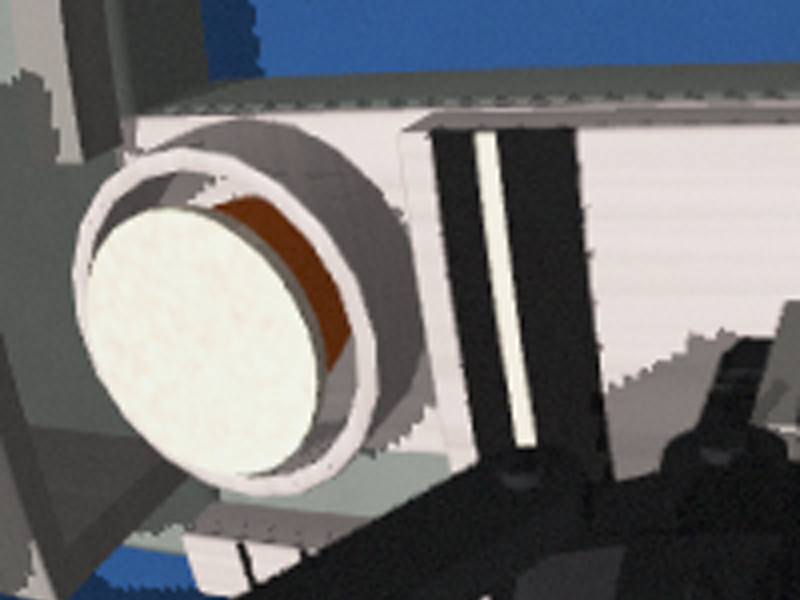

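```bash
python3 - <<'E'
from h import *
st("before");print(ticket.close_job());st("after")
E
```

```text
before 17.44 [ 0.7507 -0.0545  0.0253] F [-8.3 -0.6  6.3] w 0.0215
the job is handed in; nothing more can be done
None
the job is handed in; nothing more can be done
```

I swung the red lever over, then pulled the slide out to the yellow pointer. I handed the job in at about 17.4 s with the gripper still holding the handle at 80 N grip.

**Lever:** measured at about 1.48 rad after release, past the 1.3 needed for fully over but short of the 1.57 stop.

**Slide:** in the last wrist picture the white line was about 1 mm short of where I measured the pointer tip, well within the pointer's 12 mm width. The pointer was hidden in that picture, so I compared against its position measured earlier. In the last top view the line runs to the visible part of the yellow tip.

**Pod:** it sat upright in the pocket in the last wrist picture.

**Other objects:** I moved nothing else knowingly. The spare pods, jar and mug looked untouched in the later pictures. I did not recheck the tin, cup stack or bowl at the end.

**Disagreements and failures:**
- **First try at the peg:** the fingers closed on air above it. The real fingertips are about 43 mm short of the reported TCP, so I corrected for that in every later grasp.
- **Trained networks:** most of their point readings were off. I used my own pixel measurements and a fit of the dispenser's pose instead.
- **Runner corner:** one corner of the runner did not match its stated width in that fit, by about 10 pixels. The other six points matched within 1 pixel.

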